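Hold the takings-box lock open

ROBOT

A 6-joint arm with a two-finger parallel gripper is mounted at the origin on a cart in front of the work surface, level with it; the furniture and walls round the work are solid. World frame = base frame: x ahead of the robot, y to its left, z up, the work surface at z = 0. Lengths are in m, angles in rad, forces in N, time in s.
With the tool pointing down it reaches from about 0.25 to 0.725 m from the base axis. Payload 4 kg.
Tool frame: the origin (TCP) lies at the very end of the fingers, on their centre line; the grasp point (between the pads) lies 19 mm behind it; z points along the fingers, y is the line along which they close (so a half turn about z gives the same grasp; the last joint's range is limited). The gripper opens to 85 mm and grips with 20 to 120 N. Pads are 22 mm wide; open, the fingers measure 114 mm over their backs; the gripper's body (76 mm by 85 mm) begins 54 mm behind the grasp point. The pads swing forward as they close: fully open they stand 13 mm farther back than shut.
Start: joints at [-1.224, 0.241, 0.005, 1.335, 0, 1.571], TCP at [0.17, -0.47, 0.231] pointing down, gripper open.
Joint ranges: [-2.72, 2.72], [-1.05, 1.87], [-1.09, 1.28], [-1.99, 2.15], [-1.42, 1.44], [-3.14, 3.14]. Speed limits (rad/s): [2.79, 2.79, 3.14, 3.14, 3.14, 3.14].

INTERFACE

Orientations are given as a unit quaternion [x, y, z, w].
In Python, from workcell import telemetry, vision, workorder gives the robot as it stands.
- The arm moves only by the shell command python3 -m inch 'ROWS'. ROWS is JSON, a list of rows, each a list of 3 entries, a list of its own where there are three numbers: the turn, a rotation vector about the tool's x, y, z scaled (see below), then the shift along the tool's x, y, z scaled (see below), then the closure, from -1 (fully open) to 1 (shut). A call has 1 to 10 rows; each row shifts and turns the commanded pose from where the row before left it, along the tool's axes as they then stand; what a row does not reach is not made up. The controller multiplies each number of a shift by 0.3 m and each number of a turn by 360 degrees. A row lasts 1/12 s, in which the tool goes at most 41.7 mm and 7.16 degrees, less where a joint would pass 70% of its speed; a pose out of reach is approached as far as the arm can. A call with a number of a shift or a turn outside -1 to 1 is refused whole. A call with a gripper value outside its range is refused whole. The fingers move at their own pace and stop on an object; the grip force is fixed at half the most. Time passes only in rows, so rows that do not move let the fingers close. It gives the time, the measured TCP pose, the force, the opening and the grip force at its end, in the units of the state.
- telemetry.get_obs(): the state, without advancing time (a new reading comes with each control period).
- vision.camera(name): name is "scene" or "top" or "wrist"; returns a dict with "img" (480x640x3 uint8, red, green, blue), "fov_y" (degrees; the focal length in pixels is half the picture's height over the tangent of half this angle, whatever the lens; pixels are square), "cx", "cy" (the principal point, pixels), "pose" (4x4, takes a point from camera to world coordinates). Camera axes: x right, y up, looking along -z (the intrinsics and any distortion apply to the point x, -y, -z); pixel columns grow to the right and rows downward; lengths in m; the calibration is good to about 2 mm. A picture is of the moment at which its call begins. There is no depth.
- workorder.job_done(): hands the job in; it is judged then, once.
The state is a dict: "clock": time; "joint_pos": joint angles; "joint_vel": joint speeds; "tau": joint torques, N m; "eef_pos": TCP position; "tool_rot": TCP orientation; "ft_force": force on the tool from outside, world axes, zero at the start; "ft_torque": the same for the moment, N m; "grip_width": finger opening in m; "grasp_force": force on a finger pad.
Only numpy, scipy, OpenCV 4.12 (cv2) and the standard library are available. Lean on these libraries where they do the work, as an engineer would, in place of code of your own. Each camera call takes 0.05 s, during which the arm holds its last target. There are 200 camera calls.

TASK

Unlock the steel takings box so that a colleague can lift its lid: slide the keyhole cover on top of the box fully open to its stop, then take the key with the red head out of the wooden key block and push it all the way into the lock, wiggling it past the stiff pins. Turn the key clockwise a quarter turn to its stop and finish while still gripping it and holding it there against the return spring; leave the blue key in its block and do not push the things standing round the work out of place.

Things in the scene. Friction and masses are not known exactly. Their poses are not given: they have to be found in the camera images.
- takings_box: Green sheet-steel box bolted to the table, 250 (x) x 214 (y) x 112 mm. Origin: centre of its underside; x to the back, y to the left seen from the robot, z up. Its front half (x -124 to +2 mm) is a raised dark lock case, top at z = 112 mm; the green lid behind is at 100 mm. A steel bolt runs from the lock case into a staple on the lid (to z = 117 mm) and draws back as the lock turns.
- keyhole (a point): Centre of the keyway on top of the 10 mm thick brass face plate (z = 114 mm in the box), axes as the box. The keyway is a straight slot, 22.4 mm along x, 7.4 mm along y. Cover rails at 24 to 30 mm to either side in x and the cover's end stops stand 6 mm above this point; nothing else near it is higher, but for the cover's grip.
- keyway_end (a point): Floor of the keyway, 29 mm below point keyhole: the seated key's tip rests here, the underside of its head 15 mm above the face plate. Two pairs of sprung sticky pins stand into the slot 14 to 27 mm below the face plate: they resist a straight push with up to 15 N, a key rocked about 3 degrees with about 6 N. The key turns only within 3 mm of the floor, its bit under the face plate.
- cover (a joint): How far the keyhole cover is open (m): 0 closed over the keyway, 0.050 fully open at its stop, moving to the box's +y (left). Starts at 0 to 0.010. Friction about 2 N plus light damping; it stays where it is left. The cover is a steel plate 46 (x) x 44 (y) x 3 mm just above the face plate with an upright black grip.
- cover_grip (a point): Middle of the top of the cover's black grip, which is 32 mm along x, 10 mm thick along y and 16 mm tall above the cover plate; top 20 mm above the face plate. Axes as the box. With the cover open it stands 62 mm to the +y side of the keyhole.
- lock_core (a joint): Turn of the lock core (rad): 0 as found (its slot in line with the face plate's), growing clockwise seen from above, stop at 1.45. It turns with the seated key; a spring pulls it back to 0 with about 0.04 N m at the start, 0.13 N m at the stop.
- red_key: The key to use: double-bit safe key, 74 mm long, 40 to 85 g, blade down in an end slot of the key block. Origin: tip of the blade; z up to the head, x along the width of bit and head. Bit 20 (x) x 5 (y) x 16 (z) mm, lower edges rounded 2.5 mm; round shank 6 mm thick above; red head 32 (x) x 10 (y) x 30 (z) mm, 44 to 74 mm above the tip. In the lock its x lies along the box's x (either way round).
- red_key_head (a point): Centre of the red key's head, 59 mm above the tip, 15 mm below the top of the head; axes as the key.
- blue_key: Another key of the same shape with a blue head, in the other end slot of the key block. Leave it.
- key_block: Wooden block, 160 (x) x 56 (y) x 42 mm, fixed to the table; origin: centre of its underside. Three slots 22.4 (x) x 7.4 (y) mm and 28 mm deep in its top at x = -52, 0 and +52 mm, lying along x; keys stand in the two end slots with the underside of their heads 16 mm above the block, the middle one is empty.
- glue_jar: Cream glue jar, 56 mm across, 70 mm tall, loose, standing behind the key block; origin at its underside. Bystander.
- card_deck: Boxed deck of cards, 19 x 64 x 90 mm, loose, standing upright behind the key block; origin at its underside. Bystander.
- price_gun: Blue and yellow hand labeller, 36 x 210 x 76 mm, loose, lying between the takings box and the fixed grey microwave (320 mm high, its near faces at about x = 0.37 and y = -0.37); origin at its underside. Bystander.

How it is judged:
By the outcome, as a careful person would: the job done as asked, in the order asked, and still so for the second after the job is handed in, while the arm keeps its last pose, push and grip.
It also fails if it takes over 67 s, if anything falls off the work surface, if the arm or the gripper's body presses on something with over 40 N, if the wrist force passes 120 N, or if a joint passes its speed limit or range.

## Working session

There is one attempt and no reset: what is moved stays moved. The work goes in short steps, Python scripts to look and compute and a shell command to move; the robot and the scene stay as the last step left them, time stands still between calls to the robot, and variables do not carry over. Pictures are saved under pics/ and viewed, at most 10 in all, crops included, and the job is handed in when it is done.

```bash
ls; mkdir -p pics; python3 - <<'E'
from workcell import telemetry, vision
import cv2,numpy as np
o=telemetry.get_obs();print(o)
for n in("scene","top"):
    c=vision.camera(n);print(n,{k:v for k,v in c.items() if k!='img'})
    cv2.imwrite(f'pics/{n}0.png',c['img'][:,:,::-1])
E
```

```text
pics
{'clock': 0.0, 'joint_pos': array([-1.22399190e+00,  2.41377127e-01,  3.72360989e-03,  1.33523552e+00,
        1.36400932e-05,  1.57077963e+00]), 'joint_vel': array([-0.00118436,  0.00220365,  0.00145113, -0.00078258,  0.00124575,
        0.00056773]), 'tau': array([ 5.06814995e-04, -3.72318971e+01,  2.52407956e+01,  1.67839701e-02,
       -3.74306273e-05, -1.54501478e-06]), 'eef_pos': array([ 0.16973118, -0.46962217,  0.23043066]), 'tool_rot': array([ 9.85001490e-01,  1.72542658e-01, -1.73806229e-04, -1.03184280e-03]), 'ft_force': array([ 0.2311241 ,  0.50933673, -0.41978212]), 'ft_torque': array([ 0.01352406, -0.0210651 ,  0.01906268]), 'grasp_force': 0.0, 'grip_width': 0.08562066368413133}
scene {'fov_y': 51.693195198675575, 'cx': 320.55655789322725, 'cy': 241.75951173304597, 'pose': array([[-0.56066547,  0.54934548, -0.61957548, -0.16492905],
       [-0.82777943, -0.39069856,  0.40266095,  0.46575334],
       [-0.02086728,  0.73862993,  0.67378808,  0.89782212],
       [ 0.        ,  0.        ,  0.        ,  1.        ]])}
top {'fov_y': 49.934284372418745, 'cx': 325.82985732256043, 'cy': 242.42582720275885, 'pose': array([[-0.02516264,  0.99283229, -0.11683698,  0.46338083],
       [-0.99943325, -0.02759818, -0.01927464, -0.00429629],
       [-0.02236097,  0.11628576,  0.99296405,  1.10617294],
       [ 0.        ,  0.        ,  0.        ,  1.        ]])}
```

View pics/top0.png

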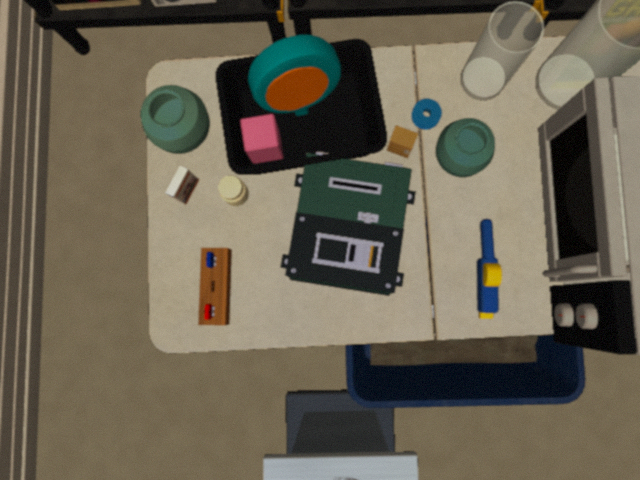

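View pics/scene0.png

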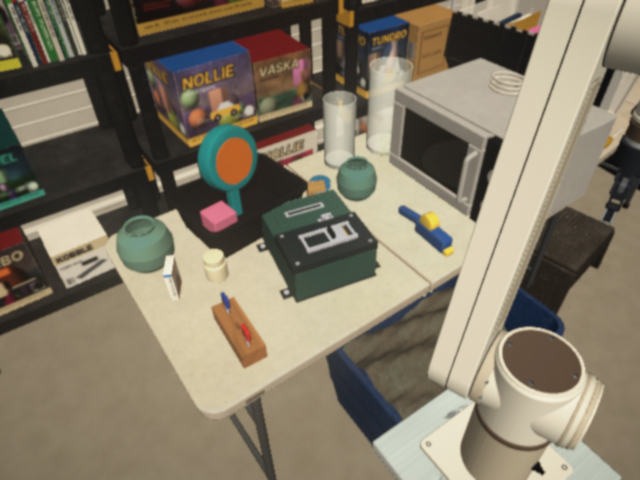

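The top view shows the lock case around (348,252) with its face plate at x 313–383. The key block is at (214,287), with the red key at (209,311) and the blue at (210,260). I'll zoom in on both.

```bash
cat > h.py <<'E'
from workcell import telemetry, vision
import cv2,numpy as np
from scipy.spatial.transform import Rotation as R
def ray(c,u,v):
    f=240/np.tan(np.radians(c['fov_y']/2))
    d=c['pose'][:3,:3]@np.array([(u-c['cx'])/f,-(v-c['cy'])/f,-1.]);return c['pose'][:3,3],d/np.linalg.norm(d)
def onz(c,u,v,z):
    p,d=ray(c,u,v);return p+d*(z-p[2])/d[2]
def two(c1,a,c2,b):
    p,d=ray(c1,*a);q,e=ray(c2,*b)
    s=np.linalg.lstsq(np.c_[d,-e],q-p,rcond=None)[0];A=p+s[0]*d;B=q+s[1]*e
    return (A+B)/2,np.linalg.norm(A-B)
def proj(c,P):
    f=240/np.tan(np.radians(c['fov_y']/2));q=c['pose'][:3,:3].T@(np.asarray(P)-c['pose'][:3,3])
    return c['cx']+f*q[0]/-q[2],c['cy']-f*q[1]/-q[2]
E
python3 - <<'E'
from h import *
t=cv2.imread('pics/top0.png');s=cv2.imread('pics/scene0.png')
a=cv2.resize(t[150:300,280:420],(560,600),interpolation=cv2.INTER_CUBIC)
b=cv2.resize(t[240:330,190:240],(240,432),interpolation=cv2.INTER_CUBIC)
o=np.zeros((600,800,3),np.uint8);o[:,:560]=a;o[:432,560:]=b
cv2.imwrite('pics/crop1.png',o)
cams={n:vision.camera(n) for n in('top','scene')}
for n,c in cams.items():
    h=cv2.cvtColor(c['img'],cv2.COLOR_RGB2HSV);H,S,V=cv2.split(h)
    for nm,m in dict(red=((H<6)|(H>174))&(S>170)&(V>60),blue=(H>108)&(H<125)&(S>150),wood=(H>7)&(H<16)&(S>120)).items():
        k,l,st,ce=cv2.connectedComponentsWithStats(m.astype(np.uint8))
        for i in range(1,k):
            x,y,w,hh,ar=st[i]
            if ar>15 and ((n=='top' and 190<x<240 and y>220) or (n=='scene' and 200<x<280 and 280<y<370)):
                r=cv2.minAreaRect(np.argwhere(l==i)[:,::-1].astype(np.float32))
                print(n,nm,st[i],ce[i].round(1),[np.round(q,1) for q in r])
E
```

```text
top red [205 304   6  16  87] [207.3 311.4] [array([207.5, 311.5]), array([15.,  5.]), np.float64(90.0)]
top blue [207 253   6  14  75] [209.5 259.4] [array([209.5, 259.5]), array([13.,  5.]), np.float64(90.0)]
top wood [ 199  248   32   77 1968] [215.1 286.3] [array([214.4, 286. ]), array([29.6, 76.9]), np.float64(2.0)]
scene red [241 324  10  17  76] [245.7 331.6] [array([246.1, 331.7]), array([17.4,  4.9]), np.float64(63.4)]
scene wood [ 212  298   54   69 1644] [239.5 333.1] [array([239.5, 331. ]), array([69.1, 28.8]), np.float64(59.3)]
```

View pics/crop1.png

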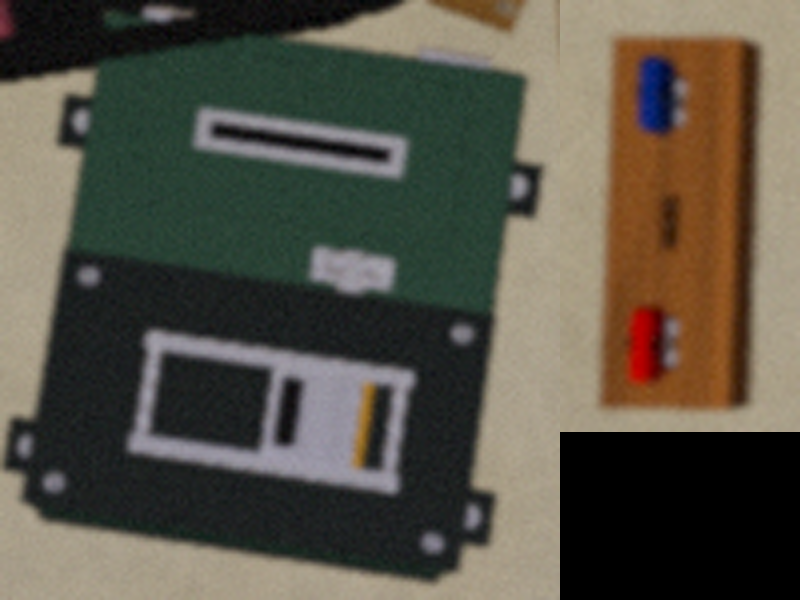

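The crop shows the cover near-closed: the black grip is at crop (289,412), which is top pixel (352.2,253.0). The rails and end frame run from (148,340) to (398,488), and the screws are at (88,277), (461,333), (432,542) and (54,483). On the block, the red head is at about (207,311).

```bash
python3 - <<'E'
from h import *
c=vision.camera('top');s=vision.camera('scene')
P=lambda u,v,z:onz(c,280+u/4,150+v/4,z)
pts=[P(*q,.112) for q in((88,277),(461,333),(432,542),(54,483))]
print('screws',np.round(pts,4)); 
yl=pts[0]-pts[1];yl2=pts[3]-pts[2]
print('box yaw',[np.degrees(np.arctan2(-q[0],q[1])).round(2) for q in(yl,yl2)])
print('dims',np.linalg.norm(yl),np.linalg.norm(pts[0]-pts[3]))
fr=[P(*q,.12) for q in((150,338),(413,376),(396,490),(133,448))]
print('frame',np.round(fr,4),np.mean(fr,0))
print('grip',P(289,412,.134)); print('brass strip',P(364,425,.114))
print('red onz74+',onz(c,207.3,311.4,.088), onz(c,207.3,304,.088),onz(c,207.3,319.5,.088))
print('two',two(c,(207.3,311.4),s,(245.7,331.6)))
w=[onz(c,*q,.042) for q in((201.5,248),(228,248),(199.5,324),(227,324))];print('block',np.round(w,4),np.mean(w,0))
g=[0.17,0,0]
print(s['pose'][:3,3])
# jar, deck, gun rough
print('jar',onz(c,232,188,.07),'deck',onz(c,180,180,.09),'gun',onz(c,488,280,.05))
E
```

```text
screws [[ 0.6273  0.0604  0.112 ]
 [ 0.5945 -0.1201  0.112 ]
 [ 0.4939 -0.1022  0.112 ]
 [ 0.527   0.0789  0.112 ]]
box yaw [np.float64(-10.27), np.float64(-10.37)]
dims 0.18351366352858328 0.10193527068317769
frame [[ 0.5953  0.0305  0.12  ]
 [ 0.5733 -0.0954  0.12  ]
 [ 0.5188 -0.0852  0.12  ]
 [ 0.5423  0.0399  0.12  ]] [ 0.5574144  -0.02752571  0.12      ]
grip [ 0.55623761 -0.0349165   0.134     ]
brass strip [ 0.550868   -0.07146636  0.114     ]
red onz74+ [0.45299969 0.25221996 0.088     ] [0.46746999 0.25224474 0.088     ] [0.43721567 0.25219292 0.088     ]
two (array([0.45270814, 0.25489621, 0.07628743]), np.float64(0.0006348260089225128))
block [[0.5841 0.2762 0.042 ]
 [0.5826 0.2206 0.042 ]
 [0.4273 0.2799 0.042 ]
 [0.4259 0.2232 0.042 ]] [0.50496456 0.24997045 0.042     ]
[-0.16492905  0.46575334  0.89782212]
jar [0.70342726 0.2060874  0.07      ] deck [0.7185293  0.30778736 0.09      ] gun [ 0.50165687 -0.31131314  0.05      ]
```

```bash
cat > st.py <<'E'
from h import *
def st():
    o=telemetry.get_obs();M=R.from_quat(o['tool_rot']).as_matrix()
    print('t',round(o['clock'],2),'p',o['eef_pos'].round(4),'yaw',np.degrees(np.arctan2(M[1,0],M[0,0])).round(2),'z',M[:,2].round(4),'q',o['joint_pos'].round(3),'F',o['ft_force'].round(1),'T',o['ft_torque'].round(2),'w',round(o['grip_width'],4),'gf',round(o['grasp_force'],1))
    return o,M
if __name__=='__main__': st()
E
python3 -m inch '[[[0,0,0],[0.085,-0.096,0],-1],[[0,0,0],[0.085,-0.096,0],-1],[[0,0,0],[0.085,-0.096,0],-1],[[0,0,0],[0.085,-0.096,0],-1],[[0,0,0],[0.085,-0.096,0],-1],[[0,0,0],[0.085,-0.096,0],-1],[[0,0,0],[0.085,-0.096,0],-1]]'
python3 st.py
python3 -m inch '[[[0,0,0],[0.11,-0.051,-0.014],-1],[[0,0,0],[0.11,-0.051,-0.014],-1],[[0,0,0],[0.11,-0.051,-0.014],-1],[[0,0,0],[0.11,-0.051,-0.014],-1],[[0,0,0],[0.11,-0.051,-0.014],-1],[[0,0,0],[0.11,-0.051,-0.014],-1],[[0,0,0],[0.11,-0.051,-0.014],-1],[[0,0,-0.0198],[0,0,0],-1]]'
python3 st.py
```

```text
clock: 0.88
eef_pos: [0.2694, -0.2183, 0.2314]
tool_rot: [0.985, 0.172, 0.0, 0.0]
ft_force: [0.8, -0.4, -0.1]
grip_width: 0.0854
grasp_force: 0.0
t 0.88 p [ 0.2694 -0.2183  0.2314] yaw 19.82 z [ 7.e-04 -3.e-04 -1.e+00] q [-0.681 -0.067 -0.336  1.3    0.     2.115] F [ 0.8 -0.4 -0.1] T [-0.01 -0.1  -0.04] w 0.0854 gf 0.0
clock: 1.55
eef_pos: [0.4545, -0.0367, 0.2611]
tool_rot: [0.972, 0.237, 0.002, -0.0]
ft_force: [-0.3, -0.3, 0.7]
grip_width: 0.0855
grasp_force: 0.0
t 1.55 p [ 0.4545 -0.0367  0.2611] yaw 27.4 z [ 0.0038  0.0017 -1.    ] q [-8.200e-02  1.390e-01 -4.400e-02  1.384e+00  2.000e-03  2.581e+00] F [-0.3 -0.3  0.7] T [-0.04  0.02  0.  ] w 0.0855 gf 0.0
```

```bash

python3 -m inch '[[[0,0,-0.0198],[0,0,0],-1],[[0,0,-0.0198],[0,0,0],-1],[[0,0,-0.0198],[0,0,0],-1],[[0,0,-0.0198],[0,0,0],-1],[[0,0,-0.0198],[0,0,0],-1],[[0,0,-0.0198],[0,0,0],-1],[[0,0,-0.0198],[0,0,0],-1],[[0,0,-0.0198],[0,0,0],-1],[[0,0,-0.0198],[0,0,0],-1],[[0,0,-0.0198],[0,0,0],-1]]' >/dev/null
python3 -m inch '[[[0,0,-0.0198],[0,0,0],-1],[[0,0,-0.0198],[0,0,0],-1],[[0,0,-0.0198],[0,0,0],-1],[[0,0,-0.0198],[0,0,0],-1],[[0,0,-0.0198],[0,0,0],-1],[[0,0,-0.0198],[0,0,0],-1],[[0,0,-0.0198],[0,0,0],-1],[[0,0,-0.0198],[0,0,0],-1],[[0,0,-0.0198],[0,0,0],-1],[[0,0,-0.0198],[0,0,0],-1]]' >/dev/null
python3 - <<'E'
from st import *
o,M=st();c=vision.camera('wrist');cv2.imwrite('pics/w1.png',c['img'][:,:,::-1])
print(c['fov_y'],c['cx'],c['cy'],c['pose'].round(4)); print('cam in tool',(M.T@(c['pose'][:3,3]-o['eef_pos'])).round(4), (M.T@c['pose'][:3,:3]).round(3))
E
```

```text
t 3.22 p [ 0.4501 -0.0407  0.2607] yaw 169.91 z [-1.e-04  0.e+00 -1.e+00] q [-0.09   0.134 -0.051  1.386 -0.     0.086] F [ 0.1 -0.3 -0.8] T [ 0.04  0.02 -0.03] w 0.0853 gf 0.0
65.12133565413637 320.35565011104296 238.13300143512888 [[ 1.747e-01 -9.355e-01 -3.071e-01  3.710e-01]
 [ 9.846e-01  1.661e-01  5.440e-02 -2.670e-02]
 [ 1.000e-04 -3.119e-01  9.501e-01  4.036e-01]
 [ 0.000e+00  0.000e+00  0.000e+00  1.000e+00]]
cam in tool [ 0.0803 -0.     -0.1429] [[ 0.     0.95   0.312]
 [ 1.    -0.    -0.   ]
 [-0.     0.312 -0.95 ]]
```

View pics/w1.png

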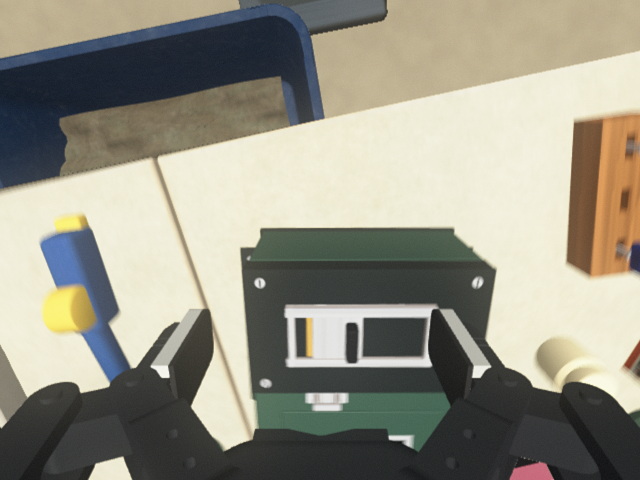

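The wrist view looks back from behind the tool. The rail frame spans about (286,305) to (432,368), the grip is the dark bar at (352,343), and the brass strip is at (310,338). Next I measure these.

```bash
python3 - <<'E'
from h import *
c=vision.camera('wrist');im=c['img'];g=cv2.cvtColor(im,cv2.COLOR_RGB2GRAY);o=telemetry.get_obs()
m=(g<90).astype(np.uint8)
k,l,s,ce=cv2.connectedComponentsWithStats(m[312:366,316:359]);
for i in range(1,k):
    if s[i][4]>30:print(s[i]+[316,312,0,0,0])
for v in(330,340,350):print(v,g[v,280:440:2])
for u in(300,340,380):print(u,g[295:375:2,u])
for q in((286,305),(432,305),(432,368),(287,367)):print('frame',onz(c,*q,.12).round(4))
a=[onz(c,*q,.112) for q in((260,283),(477,283),(265,384))];print('scr',np.round(a,4));d=a[1]-a[0];print(np.degrees(np.arctan2(-d[0],d[1])))
h=cv2.cvtColor(im,cv2.COLOR_RGB2HSV);y=((h[...,0]>15)&(h[...,0]<30)&(h[...,1]>120)).astype(np.uint8)[300:375,290:330]
ys,xs=np.nonzero(y);print('brass',xs.min()+290,xs.max()+290,ys.min()+300,ys.max()+300)
E
```

```text
[343 323  14  40 466]
330 [ 66  67  65 185 231 231 212  66  64  64  64  62 111 202 201 189 227 228
 226 227 222 220 226 229 228 228 227 229 225 226 226 228  76  41  50  47
  46  46 107 234 207  57  64  61  62  62  59  61  61  61  58  60  58  57
  56  58  58  57  56  54  57  56  58  55  56  57  56  57  54  57  55  75
 126 231 220  38  34  38  35  38]
340 [ 69  67  64 159 233 232 221  67  67  65  63  65 113 203 201 193 229 228
 227 228 223 219 227 229 228 229 228 228 225 225 226 221  57  52  53  54
  49  51 122 236 123  60  62  61  61  60  59  61  59  58  58  59  60  58
  60  58  58  56  56  55  59  57  60  58  58  55  57  55  55  58  57 109
 207 232 114  31  39  37  37  37]
350 [ 64  67  65 146 233 233 223  70  62  68  65  65 115 204 202 198 227 228
 227 228 224 222 227 229 228 229 229 229 227 226 228 205  51  51  53  52
  49  48 169 235  76  60  65  59  62  58  59  60  62  60  61  58  57  60
  59  59  58  58  58  54  54  55  55  57  56  53  58  57  57  55  84 140
 232 233  92  34  37  35  34  37]
300 [ 62  62  64  61  64 176 182 224 225 228 230 163  60  64  66  66  66  65
  67  67  67  67  68  66  66  68  64  67  64  62  69 175 215 232 227 230
  91  65  63  60]
340 [ 61  60  60  60  64 168 179 224 227 227 231 229 225 225 226 227 226 226
 227 228 227 227 228 227 226 227 228 227 228 229 228 229 210 231 229 227
 147  60  60  58]
380 [ 57  58  57  59  56 123 182 205 226 224 230 219  63  59  60  58  58  57
  57  59  62  59  58  60  59  60  57  60  60  59  56 124 188 229 229 225
 194  52  57  57]
frame [ 0.5162 -0.0816  0.12  ]
frame [0.5373 0.0398 0.12  ]
frame [0.6005 0.0347 0.12  ]
frame [ 0.5772 -0.093   0.12  ]
scr [[ 0.4961 -0.1007  0.112 ]
 [ 0.5276  0.081   0.112 ]
 [ 0.598  -0.1189  0.112 ]]
-9.852813255810345
brass 305 309 318 355
```

```bash
python3 - <<'E'
from st import *
o,M=st();c=vision.camera('wrist')
yaw=np.radians(-10.1);bx=np.array([np.cos(yaw),np.sin(yaw),0]);by=np.array([-np.sin(yaw),np.cos(yaw),0])
b=onz(c,349.5,363,.134);g=b-.016*bx;print('grip',g)
# frame inner windows: left end stop outer 286, right ~434 -> mid at z .12
L=onz(c,286.5,345,.12);Rr=onz(c,434,345,.12);print(L,Rr,(Rr-L)@by)
br=onz(c,306,337,.114);print('cover right edge rel grip', (onz(c,309,340,.117)-g)@by)
for t in(g,np.array([.5562,-.0349,.134])):
    d=t-o['eef_pos'];print('tool delta',(M.T@d).round(4))
E
```

```text
t 3.32 p [ 0.4501 -0.0407  0.2607] yaw 169.54 z [-1.e-04  0.e+00 -1.e+00] q [-0.09   0.134 -0.051  1.386  0.     0.092] F [ 0.5 -0.2 -0.4] T [-0.   -0.02 -0.05] w 0.0851 gf 0.0
grip [ 0.55642817 -0.03523291  0.134     ]
[ 0.55421972 -0.09000304  0.12      ] [0.57762911 0.0370798  0.12      ] 0.12921868903181902
cover right edge rel grip -0.03463694425945584
tool delta [-0.1036  0.0247  0.1267]
tool delta [-0.1033  0.025   0.1267]
```

```bash

python3 -m inch '[[[0,0,0],[-0.115,0.0277,0],-1],[[0,0,0],[-0.115,0.0277,0],-1],[[0,0,0],[-0.115,0.0277,0],-1],[[0,0,0],[0,0,0.11],-1],[[0,0,0],[0,0,0.11],-1],[[0,0,0],[0,0,0.11],-1],[[0,0,0],[0,0,0],-1]]' >/dev/null
python3 - <<'E'
from st import *
o,M=st();print((M.T@(np.array([.5564,-.0351,.124])-o['eef_pos'])/.3).round(4))
E
```

```text
t 3.95 p [ 0.5515 -0.0346  0.1542] yaw 169.4 z [-1.440e-02  9.000e-04 -9.999e-01] q [-0.063  0.398  0.022  1.209 -0.     0.122] F [-1.  -0.3 -1.8] T [-0.    0.1  -0.04] w 0.0853 gf 0.0
[-0.0179  0.0017  0.1005]
```

```bash

python3 -m inch '[[[0,0,0],[0,0,0.05],-1],[[0,0,0],[0,0,0.05],-1],[[0,0,0],[0,0,0],-1],[[0,0,0],[0,0,0],-1]]' >/dev/null; python3 st.py
python3 -m inch '[[[0,0,0],[0,0,0],1],[[0,0,0],[0,0,0],1],[[0,0,0],[0,0,0],1],[[0,0,0],[0,0,0],1],[[0,0,0],[0,0,0],1],[[0,0,0],[0,0,0],1],[[0,0,0],[0,0,0],1],[[0,0,0],[0,0,0],1]]' >/dev/null; python3 st.py
```

```text
t 4.28 p [ 0.5565 -0.035   0.1327] yaw 169.48 z [-2.e-04  0.e+00 -1.e+00] q [-0.063  0.413 -0.014  1.144 -0.     0.121] F [ 0.3 -0.6  0.5] T [0.01 0.05 0.01] w 0.0855 gf 0.0
t 4.95 p [ 0.5566 -0.0348  0.1322] yaw 169.56 z [ 5.e-04  2.e-04 -1.e+00] q [-0.063  0.413 -0.015  1.142  0.     0.12 ] F [-1.4  1.3  3.1] T [0.04 0.17 0.06] w 0.0062 gf 58.8
```

Only the tip of the grip is held, so I reopen slightly, drop 8.5 mm and close again.

```bash

python3 -m inch '[[[0,0,0],[0,0,0],0.3],[[0,0,0],[0,0,0],0.3],[[0,0,0],[0,0,0],0.3],[[0,0,0],[0,0,0.014],0.3],[[0,0,0],[0,0,0.0145],0.3],[[0,0,0],[0,0,0],0.3]]' >/dev/null; python3 st.py
python3 -m inch '[[[0,0,0],[0,0,0],1],[[0,0,0],[0,0,0],1],[[0,0,0],[0,0,0],1],[[0,0,0],[0,0,0],1],[[0,0,0],[0,0,0],1],[[0,0,0],[0,0,0],1]]' >/dev/null; python3 st.py
```

```text
t 5.45 p [ 0.5556 -0.0349  0.1218] yaw 169.56 z [-2.3e-03  1.0e-04 -1.0e+00] q [-0.063  0.422 -0.031  1.12  -0.     0.12 ] F [-0.7 -0.3 -0.7] T [-0.01 -0.01 -0.02] w 0.0298 gf 0.0
t 5.95 p [ 0.5562 -0.0349  0.1231] yaw 169.56 z [-4.e-04  1.e-04 -1.e+00] q [-0.063  0.421 -0.029  1.121  0.     0.12 ] F [-1.7 -0.2 -1.1] T [ 0.03  0.11 -0.1 ] w 0.0078 gf 60.5
```

```bash

python3 -m inch '[[[0,0,0],[0,0.02,0],1],[[0,0,0],[0,0.02,0],1],[[0,0,0],[0,0.02,0],1],[[0,0,0],[0,0.02,0],1],[[0,0,0],[0,0.02,0],1],[[0,0,0],[0,0.02,0],1],[[0,0,0],[0,0,0],1]]' >/dev/null; python3 st.py
python3 -m inch '[[[0,0,0],[0,0.007,0],1],[[0,0,0],[0,0.007,0],1],[[0,0,0],[0,0,0],1]]' >/dev/null; python3 st.py
python3 -m inch '[[[0,0,0],[0,0.007,0],1],[[0,0,0],[0,0.007,0],1],[[0,0,0],[0,0,0],1]]' >/dev/null; python3 st.py
```

```text
t 6.53 p [0.5632 0.0023 0.1231] yaw 169.66 z [-0.      0.0016 -1.    ] q [ 0.003  0.431 -0.013  1.127  0.002  0.184] F [-0.5  1.8 -1.5] T [ 0.28  0.1  -0.06] w 0.0081 gf 60.4
t 6.78 p [0.5637 0.005  0.1231] yaw 169.57 z [-2.e-04  4.e-04 -1.e+00] q [ 0.009  0.433 -0.011  1.128  0.     0.191] F [-1.7 -0.9 -1.3] T [-0.1   0.21 -0.04] w 0.008 gf 60.4
t 7.03 p [0.564  0.0067 0.123 ] yaw 169.48 z [-0.0011 -0.0045 -1.    ] q [ 0.014  0.434 -0.009  1.129 -0.005  0.198] F [-1.5 -7.2 -1.9] T [-1.45  0.53  0.01] w 0.0077 gf 60.4
```

```bash

python3 -m inch '[[[0,0,0],[0,0.006,0],1],[[0,0,0],[0,0,0],1],[[0,0,0],[0,0,0],1]]' >/dev/null; python3 st.py
python3 -m inch '[[[0,0,0],[0,0.006,0],1],[[0,0,0],[0,0,0],1],[[0,0,0],[0,0,0],1]]' >/dev/null; python3 st.py
python3 -m inch '[[[0,0,0],[0,-0.01,0],0.3],[[0,0,0],[0,0,0],0.3],[[0,0,0],[0,0,0],0.3],[[0,0,0],[0,0,-0.1],0],[[0,0,0],[0,0,-0.12],0],[[0,0,0],[0.08,0,-0.12],0],[[0,0,0],[0.13,0,0],0],[[0,0,0],[0.13,0,0],-1],[[0,0,0],[0,0,0],-1],[[0,0,0],[0,0,0],-1]]' >/dev/null
python3 - <<'E'
from st import *
o,M=st();c=vision.camera('wrist');cv2.imwrite('pics/w2.png',c['img'][:,:,::-1])
E
```

```text
t 7.28 p [0.564  0.0068 0.123 ] yaw 169.4 z [-0.0017 -0.0072 -1.    ] q [ 0.016  0.434 -0.008  1.13  -0.007  0.201] F [ -2.9 -11.1  -0.5] T [-2.2   0.62  0.06] w 0.0083 gf 60.5
t 7.53 p [0.564  0.0069 0.123 ] yaw 169.34 z [-0.0023 -0.0104 -0.9999] q [ 0.018  0.435 -0.007  1.131 -0.01   0.204] F [ -3.8 -14.3   0.5] T [-3.05  0.74 -0.02] w 0.0079 gf 60.6
t 8.37 p [0.4633 0.0286 0.2244] yaw 169.66 z [ 6.e-04  9.e-04 -1.e+00] q [ 6.100e-02  1.730e-01 -9.900e-02  1.298e+00  1.000e-03  2.420e-01] F [ 0.1 -0.3 -0.3] T [ 0.02 -0.07 -0.07] w 0.077 gf 0.0
```

View pics/w2.png

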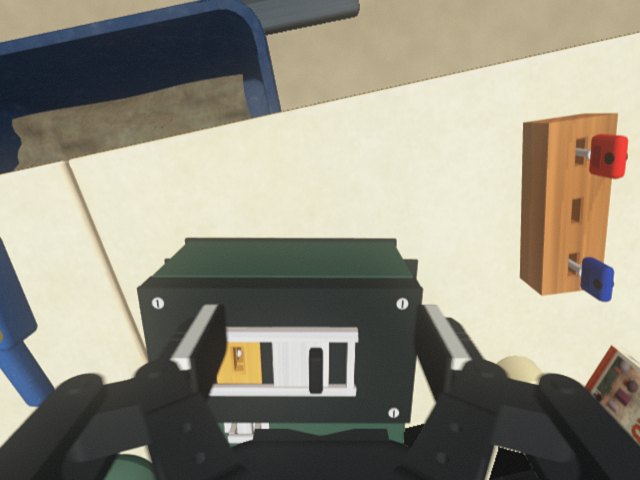

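The cover has slid left: the grip is at (316,370), and the brass plate with the keyway is at about (239,352). The left finger partly hides it, so I shift the camera to measure the keyway-to-grip distance, which should be 62 mm.

```bash

python3 -m inch '[[[0,0,0],[0,-0.12,0],-1],[[0,0,0],[0.0,-0.08,0],-1],[[0,0,0],[0,0,0],-1],[[0,0,0],[0,0,0],-1]]' >/dev/null
python3 - <<'E'
from st import *
o,M=st();c=vision.camera('wrist');im=c['img'][:,:,::-1]
np.save('pics/w3.npy',im)
cv2.imwrite('pics/w3.png',cv2.resize(im[290:420,240:440],(800,520),interpolation=cv2.INTER_CUBIC))
E
```

```text
t 8.75 p [ 0.456  -0.0321  0.2242] yaw 169.42 z [ 1.9e-03  5.0e-04 -1.0e+00] q [-7.100e-02  1.580e-01 -1.180e-01  1.293e+00  1.000e-03  1.140e-01] F [-0.2  0.6 -0.1] T [-0.   -0.02  0.  ] w 0.0856 gf 0.0
```

View pics/w3.png

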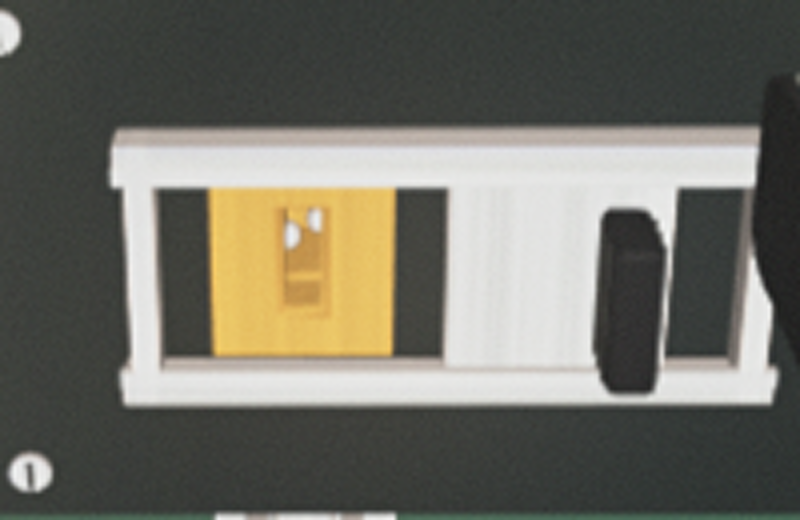

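The crop shows the keyway slot at x 280–327, y 206–312 (centre about (303,259)) and the brass plate spanning 210–395. The grip's back edge is at (628,393).

```bash
python3 - <<'E'
from st import *
o,M=st();c=vision.camera('wrist')
P=lambda u,v,z:onz(c,240+(u-1.5)/4,290+(v-1.5)/4,z)
a,b=P(160,187,.12),P(755,187,.12);d=b-a;print('rail yaw',np.degrees(np.arctan2(-d[0],d[1])))
a,b=P(125,405,.12),P(775,405,.12);d=b-a;print('rail yaw',np.degrees(np.arctan2(-d[0],d[1])))
f=[P(112,148,.12),P(125,405,.12)];print('rail outer width',np.linalg.norm(f[1]-f[0]))
yaw=np.radians(-10.2);bx=np.array([np.cos(yaw),np.sin(yaw),0]);by=np.array([-np.sin(yaw),np.cos(yaw),0])
k=P(303.5,259,.114);print('keyhole',k)
print('slot ends',(P(303,206,.114)-k)@bx,(P(303,312,.114)-k)@bx,(P(280,259,.114)-k)@by,(P(327,259,.114)-k)@by)
m=(P(440,148,.12)+P(440,405,.12))/2;print('rail mid in x rel k',(m-k)@bx)
g=P(630,393,.134)-.016*bx;print('grip',g,'rel',(g-k)@by,(g-k)@bx)
# predicted open grip from tcp at stop
gt=np.array([.564,.0069,.134]);print('tcp-stop rel',(gt-k)@by,(gt-k)@bx)
r=two(c,(0,0),c,(0,0)) if 0 else None
E
```

```text
t 8.8 p [ 0.4559 -0.0315  0.224 ] yaw 169.5 z [ 1.5e-03  7.0e-04 -1.0e+00] q [-6.900e-02  1.580e-01 -1.180e-01  1.293e+00  1.000e-03  1.140e-01] F [0.2 0.9 0.2] T [-0.02 -0.03  0.05] w 0.0855 gf 0.0
rail yaw -10.517484087067174
rail yaw -10.529734086655555
rail outer width 0.058595918363247304
keyhole [ 0.55305027 -0.05322555  0.114     ]
slot ends -0.012104935631529678 0.01242154944843944 -0.004635843583337112 0.00463602239312172
rail mid in x rel k 0.0007717841593883647
grip [0.56356587 0.00729893 0.134     ] rel 0.06143007688383609 -0.0003685502828946859
tcp-stop rel 0.061114333350096806 0.00012935923086899095
```

Two estimates agree: the cover is at its stop and the keyhole is at (.5528,-.0535). Next I look at the key up close.

```bash

python3 -m inch '[[[0,0,0],[0.0607,0.108,0],-1],[[0,0,0],[0.0607,0.108,0],-1],[[0,0,0],[0.0607,0.108,0],-1],[[0,0,0],[0.0607,0.108,0],-1],[[0,0,0],[0.0607,0.108,0],-1],[[0,0,0],[0.0607,0.108,0],-1],[[0,0,0],[0.0607,0.108,0],-1],[[0,0,0],[0.0607,0.108,0],-1],[[0,0,-0.0128],[0,0,0],-1],[[0,0,-0.0128],[0,0,0],-1]]' >/dev/null
python3 -m inch '[[[0,0,0],[0,0,0],-1],[[0,0,0],[0,0,0],-1]]'>/dev/null
python3 - <<'E'
from st import *
o,M=st();c=vision.camera('wrist');im=c['img'][:,:,::-1]
cv2.imwrite('pics/w4.png',im)
E
```

```text
t 9.85 p [0.3579 0.251  0.2238] yaw 178.76 z [-1.e-04  2.e-04 -1.e+00] q [ 0.611  0.12  -0.163  1.287  0.     0.633] F [-0.5 -1.   0.2] T [0.01 0.02 0.04] w 0.0854 gf 0.0
```

View pics/w4.png

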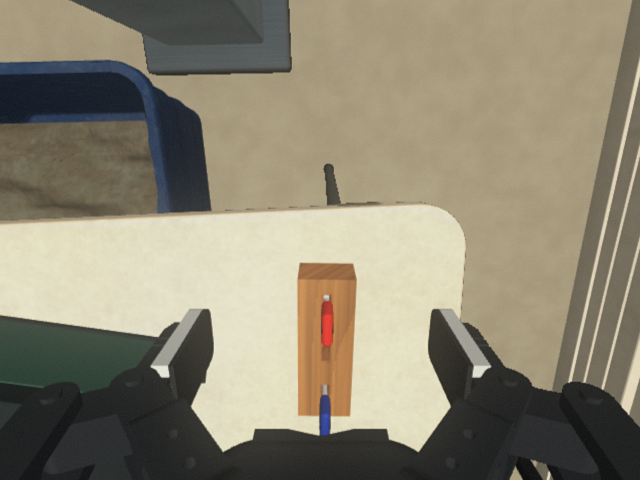

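The wrist view shows the red head at (327,323), nearly centred between the fingers, with the blue head behind it at (324,410) and the block's edges parallel to the tool.

```bash
python3 - <<'E'
from st import *
o,M=st();c=vision.camera('wrist');h=cv2.cvtColor(c['img'],cv2.COLOR_RGB2HSV);H,S,V=cv2.split(h)
def rows(m,n):
    k,l,s,ce=cv2.connectedComponentsWithStats(m.astype(np.uint8));i=1+np.argmax(s[1:,4]);print(n,s[i],ce[i])
    m=l==i;ys=np.nonzero(m.any(1))[0]
    for v in ys[::4]:
        xs=np.nonzero(m[v])[0];print(v,xs.min(),xs.max(),end='; ')
    print(ys.max());return m,ys
m,ys=rows(((H<6)|(H>174))&(S>150)&(np.arange(480)[:,None]<370)&(np.arange(480)[:,None]>280)&(abs(np.arange(640)-327)<40),'red')
b,_=rows((H>108)&(H<125)&(S>130)&(abs(np.arange(640)-325)<30)&(np.arange(480)[:,None]>370)&(np.arange(480)[:,None]<440),'blue')
w,wy=rows((H>6)&(H<20)&(S>90)&(abs(np.arange(640)-327)<60)&(np.arange(480)[:,None]>270)&(np.arange(480)[:,None]<430),'wood')
p1=onz(c,298.5,282,.042);
print('block yaw: left edge',[onz(c,*q,.042).round(4) for q in((297.5,282),(355.5,282),(300,410),(350,410))])
bk=onz(c,327.3,ys.max()+.5,.088);print('red back top',bk,'center',bk-[.016,0,0])
E
```

```text
t 9.9 p [0.358  0.2505 0.2238] yaw 178.71 z [ 0.e+00  2.e-04 -1.e+00] q [ 0.61   0.12  -0.164  1.287  0.     0.633] F [ 0.3 -0.3  0.4] T [ 0.01 -0.   -0.04] w 0.0851 gf 0.0
red [322 301  12  45 467] [327.39186296 323.11134904]
301 326 330; 305 323 332; 309 323 332; 313 322 332; 317 322 333; 321 322 333; 325 323 333; 329 323 332; 333 322 332; 337 322 332; 341 322 332; 345 325 330; 345
blue [321 406   9  29 208] [325.46153846 421.95673077]
406 328 328; 410 325 329; 414 322 329; 418 321 329; 422 321 329; 426 322 329; 430 321 329; 434 321 327; 434
wood [ 298  271   59  145 7294] [325.84123937 340.49259665]
271 299 354; 275 299 355; 279 298 356; 283 298 356; 287 298 356; 291 298 356; 295 298 356; 299 298 355; 303 298 355; 307 298 355; 311 298 355; 315 298 355; 319 298 355; 323 299 354; 327 298 354; 331 298 354; 335 298 354; 339 298 354; 343 298 353; 347 298 353; 351 298 353; 355 298 353; 359 298 353; 363 299 352; 367 299 352; 371 299 352; 375 299 352; 379 299 352; 383 299 351; 387 299 351; 391 299 351; 395 299 351; 399 299 351; 403 299 351; 407 299 350; 411 299 350; 415 302 350; 415
block yaw: left edge [array([0.4275, 0.2275, 0.042 ]), array([0.4288, 0.2823, 0.042 ]), array([0.5774, 0.224 , 0.042 ]), array([0.5786, 0.2775, 0.042 ])]
red back top [0.46671749 0.25423    0.088     ] center [0.45071749 0.25423    0.088     ]
```

```bash

python3 -m inch '[[[0,0,0],[-0.105,0.006,0],-1],[[0,0,0],[-0.105,0.006,0],-1],[[0,0,0],[-0.105,0.006,0],-1],[[0,0,0],[0,0,0.1],-1],[[0,0,0],[0,0,0.12],-1],[[0,0,0],[0,0,0.12],-1],[[0,0,0],[0,0,0.12],-1],[[0,0,0],[0,0,0.06],-1],[[0,0,0],[0,0,0.0427],-1],[[0,0,0],[0,0,0],-1]]' >/dev/null
python3 -m inch '[[[0,0,0],[0,0,0],0],[[0,0,0],[0,0,0],0]]' >/dev/null; python3 st.py
python3 -m inch '[[[0,0,0],[0,0,0],1],[[0,0,0],[0,0,0],1],[[0,0,0],[0,0,0],1],[[0,0,0],[0,0,0],1],[[0,0,0],[0,0,0],1],[[0,0,0],[0,0,0],1],[[0,0,0],[0,0,0],1]]' >/dev/null; python3 st.py
```

```text
t 10.95 p [0.4536 0.2535 0.0561] yaw 178.7 z [ 1.6e-03  9.0e-04 -1.0e+00] q [ 0.509  0.422 -0.226  0.921  0.     0.532] F [-0.1  0.3  0.3] T [-0.02  0.01 -0.03] w 0.0637 gf 0.0
t 11.53 p [0.453  0.2537 0.0558] yaw 178.78 z [ 1.2e-03  8.0e-04 -1.0e+00] q [ 0.51   0.422 -0.227  0.921  0.     0.532] F [-0.5  0.4  4.8] T [-0.06  0.16  0.01] w 0.0092 gf 59.6
```

```bash

python3 -m inch '[[[0,0,0],[0,0,-0.04],1],[[0,0,0],[0,0,-0.09],1],[[0,0,0],[0,0,-0.12],1],[[0,0,0],[0,0,-0.12],1],[[0,0,0],[0,0,-0.12],1],[[0,0,0],[0,0,-0.01],1],[[0,0,0.01265],[0,0,0],1],[[0,0,0.01265],[0,0,0],1],[[0,0,0],[0,0,0],1]]' >/dev/null; python3 st.py
python3 -m inch '[[[0,0,0],[-0.0569,-0.1052,0],1],[[0,0,0],[-0.0569,-0.1052,0],1],[[0,0,0],[-0.0569,-0.1052,0],1],[[0,0,0],[-0.0569,-0.1052,0],1],[[0,0,0],[-0.0569,-0.1052,0],1],[[0,0,0],[-0.0569,-0.1052,0],1],[[0,0,0],[-0.0569,-0.1052,0],1],[[0,0,0],[-0.0569,-0.1052,0],1],[[0,0,0],[-0.0569,-0.1052,0],1],[[0,0,0],[0,0,0],1]]' >/dev/null
python3 -m inch '[[[0,0,0],[0,0,0],1],[[0,0,0],[0,0,0],1]]' >/dev/null
python3 - <<'E'
from st import *
o,M=st();w=vision.camera('wrist');s=vision.camera('scene')
a=cv2.resize(w['img'][180:480,220:420],(400,600),interpolation=cv2.INTER_CUBIC)
u,v=map(int,proj(s,o['eef_pos']));print(u,v)
b=cv2.resize(s['img'][v-60:v+60,u-40:u+40],(400,600),interpolation=cv2.INTER_CUBIC)
cv2.imwrite('pics/w5.png',np.hstack([a,b])[:,:,::-1])
E
```

```text
t 12.28 p [0.4523 0.2531 0.2045] yaw 169.59 z [-6.e-04 -5.e-04 -1.e+00] q [ 5.100e-01  2.900e-01  1.000e-03  1.282e+00 -0.000e+00  6.920e-01] F [ 0.4  0.5 -1.1] T [0.01 0.   0.07] w 0.0089 gf 59.9
t 13.28 p [ 0.5521 -0.0536  0.204 ] yaw 169.7 z [-2.2e-03  7.0e-04 -1.0e+00] q [-0.097  0.363  0.103  1.313  0.     0.083] F [-1.   0.2 -1.2] T [ 0.04  0.02 -0.04] w 0.0091 gf 60.0
339 204
```

View pics/w5.png

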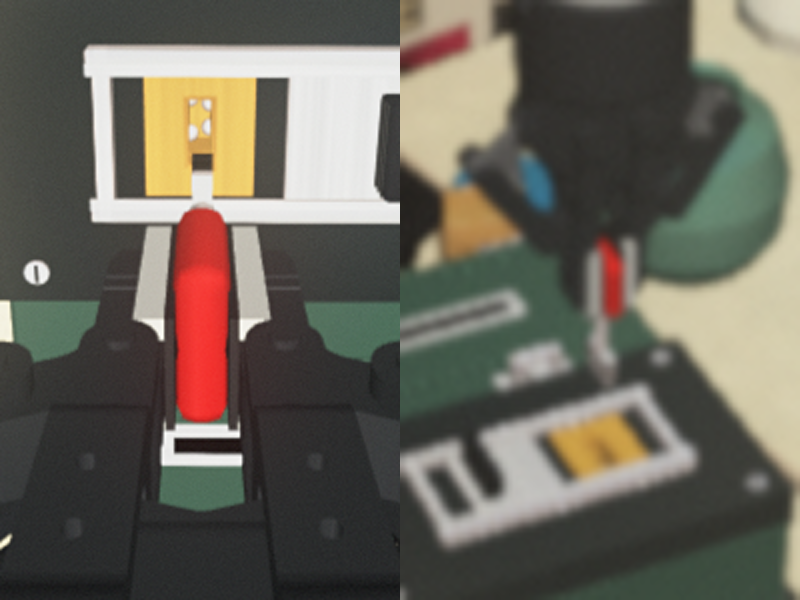

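The left panel shows the key hanging straight over the slot. The tip's front edge is at crop (202,152), the bit's top edge is near 200, the slot's front end is at (201,97), and the head's top runs from about 265 to 420. The next step gets the offset of the key in x.

```bash
python3 - <<'E'
from st import *
o,M=st();c=vision.camera('wrist')
g=cv2.cvtColor(c['img'],cv2.COLOR_RGB2GRAY);h=cv2.cvtColor(c['img'],cv2.COLOR_RGB2HSV)
print('col321 rows 222-292',g[222:292,320:322].mean(1).astype(int))
print('red S',c['img'][285:395:2,320,0])
T=lambda x,z:proj(c,o['eef_pos']+M@np.array([x,0,z]))
print('pred tip front',T(.010,.042),T(.010,.0395),T(.0075,.042),'bit top',T(.010,.026),'head top front',T(.016,-.032),'back',T(-.016,-.032),'head bottom front',T(.016,-.002))
bx=np.array([np.cos(np.radians(-10.4)),np.sin(np.radians(-10.4)),0])
f=onz(c,320.5,228.5,.114);print('slot front',f,'centre',f+.0121*bx, 'tool offset',M.T@(f+.0121*bx-o['eef_pos']))
E
```

```text
t 13.38 p [ 0.5522 -0.0526  0.2046] yaw 169.79 z [-1.2e-03  4.0e-04 -1.0e+00] q [-0.095  0.362  0.103  1.313  0.     0.083] F [-0.1 -0.2 -0.4] T [-0.02  0.04  0.03] w 0.0092 gf 60.0
col321 rows 222-292 [201 202 202 202 202 194 181 194 220 226 219 203 193 201 208 207 205 202
 204 218 227 228 223 211 199 197 182 167 165 164 165 165 170 175 159  76
  67  70  68  64  67  67  85 148 198 215 233 234 233 233 233 233 233 232
 233 233 233 232 227 207 196 176 123  98  98  99  98  99  99 100]
red S [195 197 198 199 200 204 202 202 206 203 205 205 204 208 225 236 245 248
 247 246 247 247 247 246 246 246 246 246 246 247 246 246 245 246 246 246
 245 246 246 246 245 245 245 245 245 245 245 245 245 245 245 243 220 193
 235]
pred tip front (np.float64(320.26767768016117), np.float64(255.43248570609546)) (np.float64(320.2671938575893), np.float64(257.1441616341553)) (np.float64(320.26564441807636), np.float64(259.8633591833167)) bit top (np.float64(320.2643635345647), np.float64(267.15732776300797)) head top front (np.float64(320.25310664588153), np.float64(317.46705059766003)) back (np.float64(320.2160553330854), np.float64(395.9771391542871)) head bottom front (np.float64(320.2631670942561), np.float64(279.93413948678995))
slot front [ 0.5420881 -0.0505682  0.114    ] centre [ 0.55398931 -0.05275248  0.114     ] tool offset [-0.0019023   0.00010563  0.09056516]
```

```bash

python3 -m inch '[[[0,0,0],[-0.0043,0,0.04],1],[[0,0,0],[0,0,0.06],1],[[0,0,0],[0,0,0.045],1],[[0,0,0],[0,0,0],1],[[0,0,0],[0,0,0],1]]' >/dev/null; python3 st.py
python3 -m inch '[[[0,0,0],[0,0,0.01],1],[[0,0,0],[0,0,0.01],1],[[0,0,0],[0,0,0],1]]' >/dev/null; python3 st.py
python3 -m inch '[[[0,0,0],[0,0,0.01],1],[[0,0,0],[0,0,0.006],1],[[0,0,0],[0,0,0],1]]' >/dev/null; python3 st.py
```

```text
t 13.85 p [ 0.5533 -0.0528  0.1611] yaw 169.78 z [-2.e-03  2.e-04 -1.e+00] q [-0.095  0.39   0.029  1.211  0.     0.083] F [0.1 0.9 0.1] T [ 0.02 -0.07  0.01] w 0.0091 gf 60.0
t 14.1 p [ 0.5543 -0.0537  0.1558] yaw 169.69 z [ 8.e-04 -1.e-04 -1.e+00] q [-0.097  0.394  0.02   1.196 -0.     0.083] F [ 0.4 -0.4 -0. ] T [ 0.04 -0.02 -0.05] w 0.0089 gf 59.9
t 14.35 p [ 0.5538 -0.054   0.1504] yaw 169.66 z [-5.e-04  1.e-04 -1.e+00] q [-0.097  0.398  0.011  1.185  0.     0.083] F [ 0.4  0.1 -0.5] T [-0.05  0.01 -0.04] w 0.0091 gf 59.9
```

```bash

python3 -m inch '[[[0,0,0],[0,0,0.01],1],[[0,0,0],[0,0,0.01],1],[[0,0,0],[0,0,0],1]]' >/dev/null; python3 st.py
python3 -m inch '[[[0,0.0083,0],[-0.005,0,0.005],1],[[0,0,0],[0,0,0],1],[[0,-0.0166,0],[0.01,0,0.005],1],[[0,0,0],[0,0,0],1],[[0,0.0166,0],[-0.01,0,0.005],1],[[0,0,0],[0,0,0],1]]' >/dev/null; python3 st.py
python3 -m inch '[[[0,-0.0166,0],[0.01,0,0.005],1],[[0,0,0],[0,0,0],1],[[0,0.0166,0],[-0.01,0,0.005],1],[[0,0,0],[0,0,0],1]]' >/dev/null; python3 st.py
```

```text
t 14.6 p [ 0.5536 -0.0539  0.1439] yaw 169.66 z [-1.3e-03  2.0e-04 -1.0e+00] q [-9.70e-02  4.03e-01  1.00e-03  1.17e+00  0.00e+00  8.30e-02] F [-0.8  0.2 -1.5] T [0.04 0.04 0.02] w 0.009 gf 60.0
t 15.1 p [ 0.5526 -0.0542  0.1381] yaw 169.65 z [-0.0659  0.0107 -0.9978] q [-0.1    0.456  0.066  1.247  0.004  0.081] F [-9.4  0.5 -0.3] T [0.08 2.48 0.07] w 0.0088 gf 61.8
t 15.43 p [ 0.5522 -0.0539  0.1349] yaw 169.66 z [-0.0684  0.0115 -0.9976] q [-0.1    0.46   0.063  1.243  0.005  0.08 ] F [-10.3   0.1  -6.2] T [0.22 2.73 0.05] w 0.0091 gf 63.3
```

```bash

python3 -m inch '[[[0,-0.016,0],[0.01,0,0.006],1],[[0,0,0],[0,0,0],1],[[0,0.015,0],[-0.009,0,0.006],1],[[0,0,0],[0,0,0],1]]' >/dev/null; python3 st.py
python3 -m inch '[[[0,-0.015,0],[0.009,0,0.006],1],[[0,0,0],[0,0,0],1],[[0,0.015,0],[-0.009,0,0.006],1],[[0,0,0],[0,0,0],1]]' >/dev/null; python3 st.py
```

```text
t 15.77 p [ 0.5532 -0.0541  0.1331] yaw 169.66 z [-0.0581  0.0098 -0.9983] q [-0.1    0.455  0.05   1.225  0.004  0.081] F [-10.7  -0.1  -6.3] T [0.19 2.63 0.11] w 0.009 gf 65.2
t 16.1 p [ 0.5543 -0.0542  0.1308] yaw 169.65 z [-0.0553  0.0095 -0.9984] q [-0.1    0.456  0.047  1.217  0.004  0.081] F [-11.5   0.8  -2.7] T [0.21 2.73 0.04] w 0.0093 gf 67.6
```

```bash

python3 -m inch '[[[0,-0.014,0],[0.008,0,0.006],1],[[0,0,0],[0,0,0],1],[[0,0.013,0],[-0.007,0,0.006],1],[[0,0,0],[0,0,0],1]]' >/dev/null; python3 st.py
python3 -m inch '[[[0,-0.013,0],[0.007,0,0.006],1],[[0,0,0],[0,0,0],1],[[0,0.0065,0],[-0.0035,0,0.003],1],[[0,0,0],[0,0,0],1]]' >/dev/null; python3 st.py
```

```text
t 16.43 p [ 0.5561 -0.0546  0.1296] yaw 169.65 z [-0.0422  0.007  -0.9991] q [-0.099  0.45   0.035  1.198  0.003  0.081] F [-9.7  0.4  2.9] T [0.05 2.44 0.07] w 0.0089 gf 69.7
t 16.77 p [ 0.5564 -0.0546  0.1286] yaw 169.65 z [ 0.0038 -0.0011 -1.    ] q [-9.70e-02  4.16e-01 -2.10e-02  1.13e+00 -1.00e-03  8.30e-02] F [-8.   0.2  7.8] T [-0.15  2.02  0.04] w 0.009 gf 71.4
```

```bash

python3 -m inch '[[[0,0,0],[0.007,0,0.005],1],[[0,0,0],[0,0,0],1],[[0,0,0],[0,0,0],1]]' >/dev/null; python3 st.py
python3 -m inch '[[[0,0.007,0],[-0.0025,0,0.006],1],[[0,0,0],[0,0,0],1],[[0,-0.014,0],[0.005,0,0.004],1],[[0,0,0],[0,0,0],1],[[0,0.007,0],[-0.0025,0,0],1],[[0,0,0],[0,0,0],1]]' >/dev/null; python3 st.py
python3 - <<'E'
from st import *
c=vision.camera('wrist');a=cv2.resize(c['img'][180:480,220:420],(400,600),interpolation=cv2.INTER_CUBIC)
cv2.imwrite('pics/w6.png',a[:,:,::-1])
E
```

```text
t 17.02 p [ 0.5561 -0.0545  0.1283] yaw 169.64 z [ 0.0098 -0.0021 -1.    ] q [-9.70e-02  4.11e-01 -2.90e-02  1.12e+00 -1.00e-03  8.40e-02] F [-4.7 -1.8  6.8] T [-0.35  1.12 -0.01] w 0.0089 gf 71.4
t 17.52 p [ 0.5551 -0.0543  0.1231] yaw 169.64 z [ 0.0049 -0.0013 -1.    ] q [-9.700e-02  4.170e-01 -3.400e-02  1.114e+00 -1.000e-03  8.400e-02] F [-2.4 -2.   2.1] T [-0.5   0.81  0.06] w 0.0093 gf 71.3
```

View pics/w6.png

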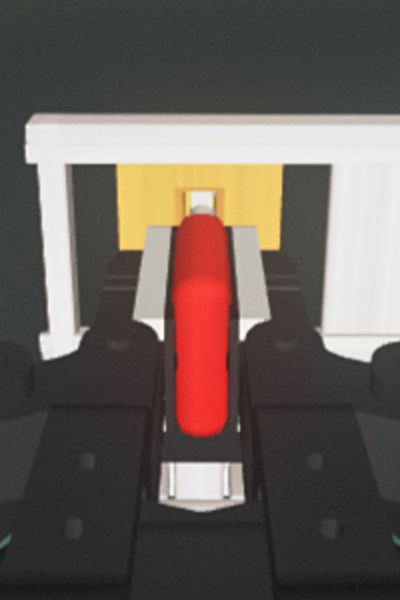

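The head sits higher in the grip than before, with its top edge at v 300–435, so the key slipped a little. I compare its height with the seated value.

```bash
python3 - <<'E'
from st import *
o,M=st();c=vision.camera('wrist');im=c['img'].astype(int);h=cv2.cvtColor(c['img'],cv2.COLOR_RGB2HSV)
red=((h[...,0]<8)|(h[...,0]>172))&(h[...,1]>150)
ys=np.nonzero(red[270:420,320])[0]+270;print('red rows',ys.min(),ys.max());print(im[275:402:2,320,0])
for r in (320,340,360,380,390):
    x=np.nonzero(red[r,280:360])[0]+280;print(r,x.min(),x.max(),end=' ')
k=np.array([.5535,-.0535,0]);bx=np.array([np.cos(np.radians(-10.4)),np.sin(np.radians(-10.4)),0])
for d in(0,.003,.006,.01):
    print(d,'top front',proj(c,k-.016*bx+[0,0,.159+d])[1].round(1),'top back',proj(c,k+.016*bx+[0,0,.159+d])[1].round(1),'bot front',proj(c,k-.016*bx+[0,0,.129+d])[1].round(1),'bit top front',proj(c,k-.010*bx+[0,0,.101+d])[1].round(1),'slot front',proj(c,k-.0112*bx+[0,0,.114])[1].round(1))
E
```

```text
t 17.57 p [ 0.5552 -0.0544  0.1231] yaw 169.64 z [ 0.0064 -0.0016 -1.    ] q [-9.700e-02  4.170e-01 -3.500e-02  1.112e+00 -1.000e-03  8.400e-02] F [-2.3 -2.6  3. ] T [-0.56  0.58 -0.03] w 0.0093 gf 71.3
red rows 287 398
[228 233 234 231 207 206 192 198 197 201 201 203 202 202 204 205 204 206
 207 208 209 215 229 239 247 249 248 247 247 246 247 246 246 247 246 246
 246 247 246 246 246 246 246 246 246 246 246 246 247 245 245 245 246 245
 245 245 245 245 245 246 236 190  63  62]
320 306 334 340 307 334 360 308 333 380 308 333 390 308 332 0 top front 319.5 top back 400.0 bot front 280.1 bit top front 266.6 slot front 275.6
0.003 top front 324.5 top back 406.4 bot front 283.3 bit top front 269.1 slot front 275.6
0.006 top front 329.7 top back 413.0 bot front 286.7 bit top front 271.7 slot front 275.6
0.01 top front 337.1 top back 422.4 bot front 291.4 bit top front 275.3 slot front 275.6
```

```bash

python3 -m inch '[[[0,0.006,0],[-0.002,0,0.007],1],[[0,0,0],[0,0,0],1],[[0,-0.012,0],[0.004,0,0],1],[[0,0,0],[0,0,0],1],[[0,0.006,0],[-0.002,0,0],1],[[0,0,0],[0,0,0],1]]' >/dev/null; python3 st.py
python3 -m inch '[[[0,0,0],[0.003,0,0.006],1],[[0,0,0],[0,0,0],1],[[0,0,0],[0,0,0],1]]' >/dev/null; python3 st.py
python3 -m inch '[[[0,0,0],[0,0,0.006],1],[[0,0,0],[0,0,0],1],[[0,0,0],[0,0,0],1]]' >/dev/null; python3 st.py
```

```text
t 18.12 p [ 0.5554 -0.0543  0.122 ] yaw 169.64 z [ 0.0084 -0.0016 -1.    ] q [-9.700e-02  4.160e-01 -3.900e-02  1.107e+00 -1.000e-03  8.400e-02] F [-1.8 -2.2 10.7] T [-0.53  0.43 -0.01] w 0.0092 gf 73.3
t 18.37 p [ 0.5555 -0.0543  0.1219] yaw 169.64 z [ 0.0128 -0.0023 -0.9999] q [-9.70e-02  4.13e-01 -4.40e-02  1.10e+00 -1.00e-03  8.40e-02] F [-1.9 -3.8 15. ] T [-0.6   0.56 -0.09] w 0.0093 gf 74.2
t 18.62 p [ 0.5556 -0.0543  0.1217] yaw 169.64 z [ 0.0141 -0.0025 -0.9999] q [-9.700e-02  4.130e-01 -4.500e-02  1.098e+00 -1.000e-03  8.400e-02] F [-6.4 -2.4 24.3] T [-0.6   1.27  0.04] w 0.0094 gf 75.5
```

The key is on the floor of the keyway: z holds steady with 24 N. Next is the clockwise turn.

```bash

python3 -m inch '[[[0,0,0.01],[0,0,-0.003],1],[[0,0,0.015],[0,0,0],1],[[0,0,0],[0,0,0],1]]' >/dev/null; python3 st.py
python3 -m inch '[[[0,0,0.015],[0,0,0],1],[[0,0,0.015],[0,0,0],1],[[0,0,0.015],[0,0,0],1],[[0,0,0],[0,0,0],1]]' >/dev/null; python3 st.py
```

```text
t 18.87 p [ 0.5556 -0.0545  0.1218] yaw 160.47 z [ 0.0136 -0.003  -0.9999] q [-0.097  0.413 -0.045  1.099 -0.002  0.244] F [-3.6 -2.5 19.6] T [-0.71  0.99  0.02] w 0.0091 gf 74.6
t 19.2 p [ 0.5556 -0.055   0.1218] yaw 144.24 z [ 0.0137 -0.0039 -0.9999] q [-0.097  0.413 -0.045  1.099 -0.003  0.527] F [-3.8 -4.  18.4] T [-0.96  0.86  0.04] w 0.0093 gf 74.6
```

```bash

python3 -m inch '[[[0,0,0.016],[0,0,0],1],[[0,0,0.016],[0,0,0],1],[[0,0,0.016],[0,0,0],1],[[0,0,0.016],[0,0,0],1],[[0,0,0.016],[0,0,0],1],[[0,0,0],[0,0,0],1]]' >/dev/null; python3 st.py
python3 -m inch '[[[0,0,0.016],[0,0,0],1],[[0,0,0.016],[0,0,0],1],[[0,0,0.016],[0,0,0],1],[[0,0,0.012],[0,0,0],1],[[0,0,0.006],[0,0,0],1],[[0,0,0],[0,0,0],1],[[0,0,0],[0,0,0],1]]' >/dev/null; python3 st.py
python3 - <<'E'
from st import *
c=vision.camera('wrist');t=vision.camera('top');a=cv2.resize(c['img'][180:480,220:420],(400,600),interpolation=cv2.INTER_CUBIC)
b=cv2.resize(t['img'][180:300,290:370],(400,600),interpolation=cv2.INTER_CUBIC)
cv2.imwrite('pics/w7.png',np.hstack([a,b])[:,:,::-1])
E
```

```text
t 19.7 p [ 0.5552 -0.0555  0.1218] yaw 115.42 z [ 0.0128 -0.005  -0.9999] q [-0.098  0.413 -0.045  1.1   -0.004  1.03 ] F [-4.2 -5.3 20.2] T [-1.32  1.1   0.05] w 0.009 gf 74.8
t 20.28 p [ 0.5547 -0.0558  0.1217] yaw 91.83 z [ 0.0118 -0.0057 -0.9999] q [-0.098  0.413 -0.045  1.1   -0.005  1.441] F [-5.8 -6.  20.6] T [-1.48  1.39  0.11] w 0.0089 gf 75.0
```

View pics/w7.png

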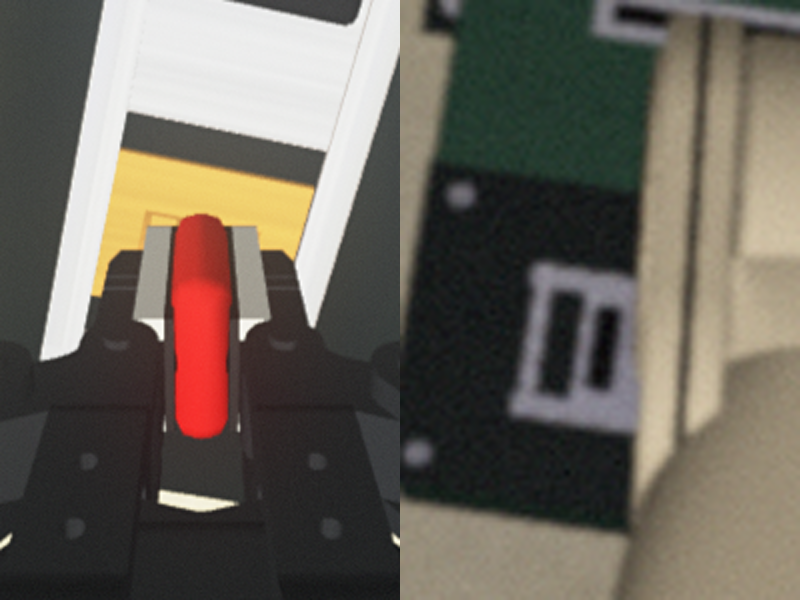

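The head stays square in the pads and has turned about 78° against the face-plate slot. The cover remains open. I continue to the stop.

```bash

python3 -m inch '[[[0,0,0.008],[0,0,0],1],[[0,0,0.007],[0,0,0],1],[[0,0,0],[0,0,0],1]]' >/dev/null; python3 st.py
python3 -m inch '[[[0,0,0.007],[0,0,0],1],[[0,0,0],[0,0,0],1],[[0,0,0],[0,0,0],1]]' >/dev/null; python3 st.py
python3 -m inch '[[[0,0,0.006],[0,0,0],1],[[0,0,0],[0,0,0],1],[[0,0,0],[0,0,0],1]]' >/dev/null; python3 st.py
```

```text
t 20.63 p [ 0.5545 -0.0559  0.1217] yaw 86.35 z [ 0.0115 -0.0058 -0.9999] q [-0.098  0.413 -0.045  1.101 -0.005  1.537] F [-5.9 -5.8 21.9] T [-1.48  1.46  0.12] w 0.0097 gf 75.0
t 20.88 p [ 0.5545 -0.0559  0.1218] yaw 83.91 z [ 0.0115 -0.0059 -0.9999] q [-0.098  0.413 -0.045  1.101 -0.005  1.579] F [-4.9 -6.4 21.2] T [-1.54  1.48  0.14] w 0.0093 gf 75.0
t 21.13 p [ 0.5543 -0.0557  0.1217] yaw 81.76 z [ 0.0111 -0.0054 -0.9999] q [-0.098  0.413 -0.046  1.101 -0.004  1.617] F [-6.5 -5.5 20.9] T [-1.48  1.66  0.11] w 0.0092 gf 75.1
```

Slack of about 7° between key and slot means the core lags, so I keep going until the torque rises.

```bash

python3 -m inch '[[[0,0,0.006],[0,0,0],1],[[0,0,0],[0,0,0],1],[[0,0,0],[0,0,0],1]]' >/dev/null; python3 st.py
python3 -m inch '[[[0,0,0.006],[0,0,0],1],[[0,0,0],[0,0,0],1],[[0,0,0],[0,0,0],1]]' >/dev/null; python3 st.py
python3 -m inch '[[[0,0,0.006],[0,0,0],1],[[0,0,0],[0,0,0],1],[[0,0,0],[0,0,0],1]]' >/dev/null; python3 st.py
```

```text
t 21.38 p [ 0.554  -0.0555  0.1217] yaw 79.61 z [ 0.0105 -0.0049 -0.9999] q [-0.098  0.413 -0.046  1.101 -0.004  1.654] F [-7.5 -4.1 21.4] T [-1.28  1.82  0.09] w 0.0089 gf 75.1
t 21.63 p [ 0.5538 -0.0554  0.1217] yaw 77.46 z [ 0.0101 -0.0049 -0.9999] q [-0.098  0.412 -0.046  1.102 -0.004  1.692] F [-7.6 -5.3 22.1] T [-1.26  1.95  0.14] w 0.0093 gf 75.3
t 21.88 p [ 0.5537 -0.0554  0.1217] yaw 75.35 z [ 0.0099 -0.005  -0.9999] q [-0.098  0.412 -0.046  1.102 -0.004  1.729] F [-7.8 -5.6 21.9] T [-1.28  1.91  0.45] w 0.0091 gf 75.5
```

```bash

python3 -m inch '[[[0,0,0.003],[0,0,0],1],[[0,0,0],[0,0,0],1],[[0,0,0],[0,0,0],1],[[0,0,0],[0,0,0],1],[[0,0,0],[0,0,0],1],[[0,0,0],[0,0,0],1],[[0,0,0],[0,0,0],1],[[0,0,0],[0,0,0],1],[[0,0,0],[0,0,0],1]]' >/dev/null; python3 st.py
```

```text
t 22.63 p [ 0.5537 -0.0553  0.1217] yaw 74.29 z [ 0.0099 -0.0048 -0.9999] q [-0.097  0.412 -0.046  1.102 -0.004  1.747] F [-7.8 -4.7 22.2] T [-1.32  1.96  0.5 ] w 0.0089 gf 75.6
```

```bash
python3 -c "
from workcell import workorder;print(workorder.job_done())"
```

```text
the job is handed in; nothing more can be done
None
```

I handed in the job at 22.6 s with the cover open at its stop, the red key seated in the lock and turned clockwise until the torque rose to a steady 0.5 N m, and the gripper still holding it there; I did not check the bolt by camera.

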